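Wind the cap-mat press down with its crank key

TASK

Press the blue cap mat onto the deep-well plate in the bench press: put the crank key right down over the square end of the press screw and wind it clockwise by its red handle, several full turns, until the press plate bears firmly on the mat and the handle has clearly stiffened (about 5 N harder than the running drag), without forcing it, which would crack the plate. Leave the crank seated on the square with the press tight, and leave the pipette, tip box, tube rack and bottle where they are.

Things in the scene. Friction and masses are not known exactly. Their poses are not given: they have to be found in the camera images.
- press: Grey screw press, fixed. Base 150 x 216 x 15 mm, columns at y = -90 and 90 mm, crosshead 60 x 216 mm, top 176 mm up. Origin: centre of the underside; y along the crosshead, z up. The aluminium press plate under the crosshead goes down 5 mm per clockwise turn (from above) of the screw. It starts 12 to 18 mm (2.4 to 3.6 turns) above the mat; its height is not measured: feel for it.
- plate: Clear deep-well plate 84 x 126 x 44 mm with a 6 mm blue cap mat on top, in the press under the press plate, fixed there. Origin: centre of its underside, 15 mm above the bench. Pressed with 250 to 800 N the mat is sealed; above 1000 N the plate cracks. The mat gives about 1 mm per 400 N.
- square_end (a point): Upright end of the press screw on top of the crosshead. The point is on its axis at the shoulder (30 mm across) where the crank's hub comes to rest, 182 mm above the bench. Above it a 16 mm square 18 mm tall, then a tapered nose 4 mm tall. x and y are square to the flats and turn with the screw; z up. The screw does not shift along its axis and stays where it is left.
- crank: Steel crank key, 0.4 to 0.65 kg, standing on its hub, balanced. Hub 32 (x) x 30 (y) x 40 mm; square socket 17.6 mm wide, 24 mm deep in its underside, flats along x and y: fits in any of four positions, within 5 degrees. Origin: centre of the hub's underside; z up. Along +x an arm 18 mm wide, 27 to 37 mm up, to the handle; along -x a ball 31 mm across, 46 mm out. Grip the hub across its y faces.
- handle_grip (a point): Grip point of the crank's upright red handle, a freely revolving sleeve 23 mm across, 39 to 84 mm above the hub's underside; the point is at x = 70, z = 66 mm in the crank's frame. Slow running drag is about 8.5 N here; once the press bears on the mat it grows by about 5.5 N per quarter turn: 3 to 8 N above the drag is tight, 11 N above it the plate cracks. Feel it in slow motion.
- tip_box: Bystander: blue pipette-tip box 86 x 124 x 69 mm, loose; origin at the centre of its underside.
- tube_rack: Bystander: orange rack 70 x 150 mm with blue-capped tubes, 99 mm tall, loose; origin at the centre of its underside.
- bottle: Bystander: reagent bottle with a blue cap, 68 mm across, 150 mm tall, loose; origin at the centre of its underside.
- pipette: Bystander: black and white pipette lying on the bench, 260 mm long along its x, 40 mm tall, loose; origin under its middle.
There are look-alikes about, which are no part of the job. What is meant by the crank is not brown or pink, and is the larger of those in its own colour.

How it is judged:
On the way, in this order (a step that is already met when the one before it is completed fails the run):
1. the crank's socket is right down over the square end (distance between crank and square_end below 0.005 m and angle between crank's own z axis and vertical below 0.12 rad), for 0.2 s.
2. the press has been wound down until it bears firmly on the mat (contact force between plate and anything else above 250 N), for 0.2 s.
At the end, for the whole second after the job is handed in: The crank sits on the square (its underside within 6 mm of the shoulder, upright within 7 degrees) and is still; the press plate, left to itself, bears on the plate with 250 to 800 N. It never exceeded 1000 N and no bystander moved over 20 mm (distance between crank and square_end below 0.006 m and angle between crank's own z axis and vertical below 0.12 rad and contact force between plate and anything else between 250 and 800 N and linear speed of crank below 0.02 m/s); the robot touches nothing.
It fails at once if the plate is over-pressed (more than 1000 N) and cracks (contact force between plate and anything else above 1000 N).
It fails at once if a bystander is moved more than 20 mm (distance of any of tip_box, tube_rack, bottle, pipette from where it was at the start of the episode above 0.02 m).
It also fails if it takes over 72 s, if anything falls off the work surface, if the arm or the gripper's body presses on something with over 40 N, if the wrist force passes 120 N, or if a joint passes its speed limit or range.

ROBOT

A 7-joint arm with a two-finger parallel gripper is mounted at the origin on the work surface. World frame = base frame: x ahead of the robot, y to its left, z up, the work surface at z = 0. Lengths are in m, angles in rad, forces in N, time in s.
With the tool pointing down it reaches from about 0.4 to 0.875 m from the base axis. Payload 19.3 kg.
Tool frame: the origin (TCP) lies at the very end of the fingers, on their centre line; the grasp point (between the pads) lies 19 mm behind it; z points along the fingers, y is the line along which they close (so a half turn about z gives the same grasp; the last joint's range is limited). The gripper opens to 85 mm and grips with 20 to 120 N. Pads are 22 mm wide; open, the fingers measure 114 mm over their backs; the gripper's body (76 mm by 85 mm) begins 54 mm behind the grasp point. The pads swing forward as they close: fully open they stand 13 mm farther back than shut.
Start: joints at [1.152, 0.521, -0.036, 1.599, 0.021, 1.021, -0.113], TCP at [0.214, -0.587, 0.2] pointing down, gripper open.
Joint ranges: [-2.91, 2.91], [-0.3, 2.13], [-1.5, 1.42], [0.17, 2.43], [-1.26, 4.41], [0.16, 1.93], [-2.52, 2.52]. Speed limits (rad/s): [1.89, 1.89, 2.39, 2.39, 3.01, 3.01, 3.01].

INTERFACE

Orientations are given as [roll, pitch, yaw] about the fixed x, y, z axes, in that order (R = Rz(yaw) Ry(pitch) Rx(roll)).
In Python, from workcell import bot gives the robot as it stands.
- The arm moves only by the tool jog_arm, never from a script. Its argument "motion" is a list of rows, each a list of 5 numbers: the shift along the tool's x, y, z scaled (see below), then the turn about the tool's z scaled (see below), then the opening, from 0 (shut) to 1 (fully open). A call has 1 to 12 rows; each row shifts and turns the commanded pose from where the row before left it, along the tool's axes as they then stand; what a row does not reach is not made up. The controller multiplies each number of a shift by 30 mm and each number of a turn by 0.08 rad. A row lasts 1/10 s, in which the tool goes at most 50 mm and 8.59 degrees, less where a joint would pass 70% of its speed; a pose out of reach is approached as far as the arm can. A call with a number of a shift or a turn outside -1 to 1 is refused whole. A call with a gripper value outside its range is refused whole. The fingers move at their own pace and stop on an object; "newtons" is the grip in N (left out, the last holds). Time passes only in rows, so rows that do not move let the fingers close. It gives the time, the measured TCP pose, the force, the opening and the grip force at its end, in the units of the state.
- bot.observe(): the state, without advancing time (a new reading comes with each control period).
- bot.grab_frame(name): name is "side" or "top"; returns a dict with "pixels" (420x560x3 uint8, red, green, blue), "fovy" (degrees; the focal length in pixels is half the picture's height over the tangent of half this angle, whatever the lens; pixels are square), "cx", "cy" (the principal point, pixels), "rvec" (rotation vector, rad) and "tvec" (3), from world to camera coordinates, as OpenCV has them. Camera axes: x right, y down, z forward; pixel columns grow to the right and rows downward; lengths in m; the calibration is good to about 2 mm. A picture is of the moment at which its call begins. There is no depth.
- bot.job_done(): hands the job in; it is judged then, once.
The state is a dict: "clock": time; "qpos": joint angles; "qd": joint speeds; "joint_efforts": joint torques, N m; "position": TCP position; "tool_rot": TCP orientation; "force": force on the tool from outside, world axes, zero at the start; "moment": the same for the moment, N m; "grip_width": finger opening in m; "finger_force": force on a finger pad.
Only numpy, scipy, OpenCV 4.12 (cv2) and the standard library are available. Lean on these libraries where they do the work, as an engineer would, in place of code of your own. Each camera call takes 0.05 s, during which the arm holds its last target. There are 200 camera calls.

## Working session

There is one attempt and no reset: what is moved stays moved. The work goes in short steps, Python scripts to look and compute and a tool call to move; the robot and the scene stay as the last step left them, time stands still between calls to the robot, and variables do not carry over. Pictures are saved under pics/ and viewed, at most 10 in all, crops included, and the job is handed in when it is done.

Besides the shell and the picture viewer there is one more tool, called after ">>>" as name([rows], argument=value, ...), one row to a line, values as JSON. jog_arm: Moves the arm, as the interface text tells. Shifts and turns lie within -1 to 1; 1 stands for 30 mm of shift or 0.08 rad of turn. Its arguments: {"type":"object","properties":{"motion":{"type":"array","items":{"type":"array","items":{"type":"number"}}},"newtons":{"type":"number"}},"required":["motion"]}

```bash
mkdir -p pics
cat > h.py <<'E'
import numpy as np, cv2
from workcell import bot
def grab(n,fn=None):
    f=bot.grab_frame(n)
    if fn: cv2.imwrite('pics/'+fn,f['pixels'][:,:,::-1])
    h,w=f['pixels'].shape[:2]; fl=h/2/np.tan(np.radians(f['fovy'])/2)
    f['K']=np.array([[fl,0,f['cx']],[0,fl,f['cy']],[0,0,1.]])
    f['R']=cv2.Rodrigues(np.array(f['rvec'],float))[0]; f['t']=np.array(f['tvec'],float).ravel()
    return f
def ray(f,u,v,z):
    d=f['R'].T@np.linalg.solve(f['K'],[u,v,1.]); c=-f['R'].T@f['t']
    return c+d*(z-c[2])/d[2]
def proj(f,p):
    q=f['K']@(f['R']@np.array(p,float)+f['t']); return q[:2]/q[2]
E
python3 - <<'E'
from h import *
a=grab('top','t0.png');b=grab('side','s0.png')
for f in(a,b): print(f['K'][0,0],f['cx'],f['cy'],-f['R'].T@f['t'],f['R'].round(2).tolist())
cv2.imwrite('pics/both0.png',0) if 0 else None
print(bot.observe())
E
```

```text
513.6325096460209 285.1725969594367 207.73852351004393 [ 0.43586156 -0.04049031  1.77655995] [[-0.01, -1.0, 0.0], [-1.0, 0.01, -0.08], [0.08, -0.0, -1.0]]
473.4904948653908 284.98543483575435 213.37801845475423 [0.09329781 0.67166096 0.98232029] [[-0.83, -0.56, -0.01], [-0.4, 0.6, -0.7], [0.4, -0.57, -0.72]]
{'clock': 0.1, 'qpos': array([ 1.15180466,  0.52193332, -0.03629439,  1.59990898,  0.02122066,
        1.02106831, -0.11279032]), 'qd': array([ 0.00093721, -0.00108283,  0.00154212, -0.00211768,  0.00024521,
        0.0001461 , -0.00085338]), 'joint_efforts': array([ 3.86070460e-03, -9.28491282e+01,  1.98404521e+00, -3.70531762e+01,
        1.80923537e-02,  5.45684423e-03,  8.35928950e-05]), 'position': array([ 0.21344475, -0.58710761,  0.19951185]), 'tool_rot': array([-3.14066485e+00,  9.66332884e-05,  3.48771797e-01]), 'force': array([-0.61590186, -0.48939028,  0.48211016]), 'moment': array([-0.00963523,  0.01472156, -0.06503226]), 'finger_force': 0.0, 'grip_width': 0.08529920948798496}
```

View pics/t0.png

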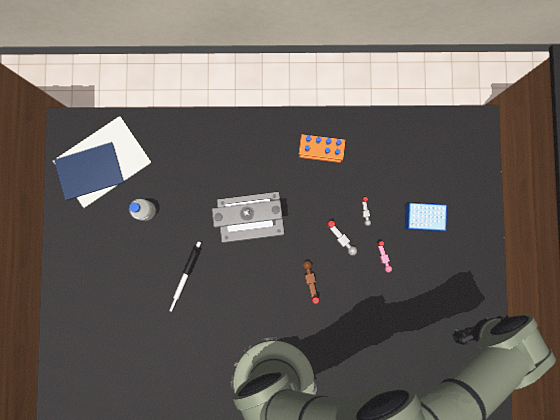

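View pics/s0.png

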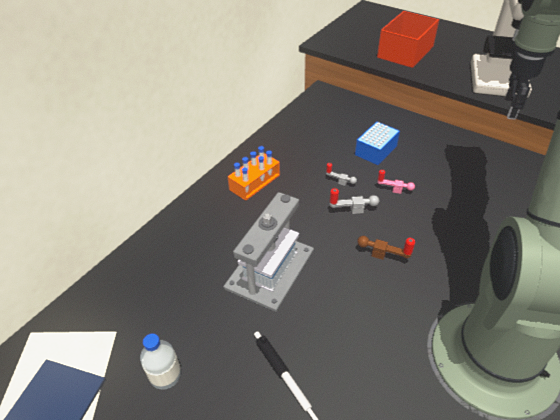

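Candidates in the top view are large steel (342,238), small steel (366,211), brown (311,281) and pink (385,257). The larger steel one at (342,238) is the crank, and the screw end is at about (247,212). I'll check with a close crop and measure.

Run:
```python
from h import *
a=grab('top');b=grab('side')
p=a['pixels'];c1=cv2.resize(p[205:270,315:385],None,fx=5.5,fy=5.5,interpolation=2)
c2=cv2.resize(p[180:245,210:290],None,fx=5,fy=5.5,interpolation=2)
h=max(c1.shape[0],c2.shape[0]);cv2.imwrite('pics/c0.png',np.hstack([c1,c2])[:,:,::-1])
hsv=cv2.cvtColor(p,cv2.COLOR_RGB2HSV);H,S,V=[hsv[...,i].astype(int) for i in range(3)]
red=(((H<6)|(H>174))&(S>170)&(V>120)).astype(np.uint8)
n,l,s,c=cv2.connectedComponentsWithStats(red[100:320]);print([(s[i,4],c[i]+[0,100]) for i in range(1,n) if s[i,4]>8])
roi=np.zeros_like(V);roi[215:262,322:362]=1
g=((S<60)&(V>95)&(roi>0)).astype(np.uint8)
n,l,s,c=cv2.connectedComponentsWithStats(g);print([(s[i],c[i]) for i in range(1,n) if s[i,4]>8])
er=cv2.distanceTransform(g,cv2.DIST_L2,5);print('ball/hub dist peaks',np.unravel_index(er.argmax(),er.shape),er.max())
```

```text
[(np.int32(12), array([364.66666667, 198.5       ])), (np.int32(22), array([331.        , 223.40909091])), (np.int32(15), array([380.73333333, 243.13333333])), (np.int32(19), array([314.89473684, 299.84210526]))]
[(array([330, 226,  27,  30, 259], dtype=int32), array([343.72972973, 240.78764479]))]
ball/hub dist peaks (np.int64(239), np.int64(342)) 4.9968996
```

View pics/c0.png

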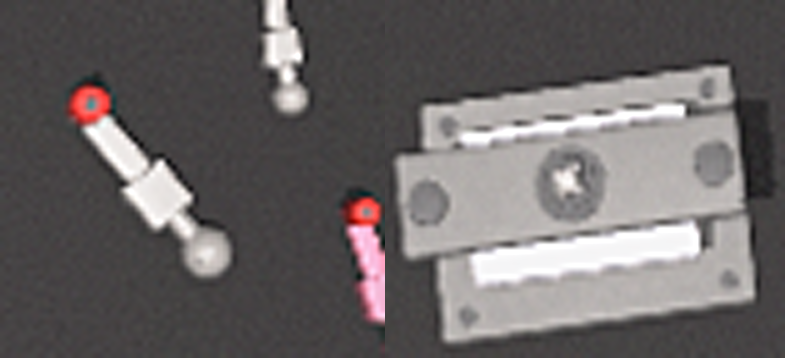

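The crop shows the larger steel crank: red handle (331.4,223.7), hub (343.7,240.5) and ball (352.6,250.8). The screw nose is at (247,213), with its flats only roughly visible.

Run:
```python
from h import *
a=grab('top');b=grab('side')
H=ray(a,331.4,223.7,.084);C=ray(a,343.7,240.5,.040);B=ray(a,352.6,250.8,.034)
print('handle',H,'hub',C,'ball',B,np.linalg.norm(H-B)); d=H-B;print('yaw',np.degrees(np.arctan2(d[1],d[0])), 'hub from line',B+d*46/116)
S=ray(a,247,212.9,.204);print('sq',S, 'in side',proj(b,S),'hub side',proj(b,C))
# crosshead corners
p=a['pixels']
for (u,v) in [((395-385)/5+210,155/5.5+180),((725-385)/5+210,112/5.5+180),((745-385)/5+210,212/5.5+180),((408-385)/5+210,258/5.5+180)]: print(ray(a,u,v,.176))
q=b['pixels'];c1=cv2.resize(q[205:240,250:290],None,fx=10,fy=10,interpolation=2)
c2=cv2.resize(p[195:230,230:265],None,fx=10,fy=10,interpolation=2)
cv2.imwrite('pics/c1.png',np.hstack([c1,c2])[:,:,::-1])
```

```text
handle [ 0.52538403 -0.19680302  0.084     ] hub [ 0.47073185 -0.24165589  0.04      ] ball [ 0.43592577 -0.27193225  0.034     ] 0.12707156404360484
yaw 40.024359655940536 hub from line [ 0.4714006  -0.24213963  0.05382759]
sq [0.55358809 0.07295929 0.204     ] in side [269.62768302 214.41305073] hub side [359.44957115 199.77839559]
[0.5710488  0.18439142 0.176     ]
[ 0.59453381 -0.02203251  0.176     ]
[ 0.53743918 -0.03427826  0.176     ]
[0.5124338  0.17590346 0.176     ]
```

View pics/c1.png

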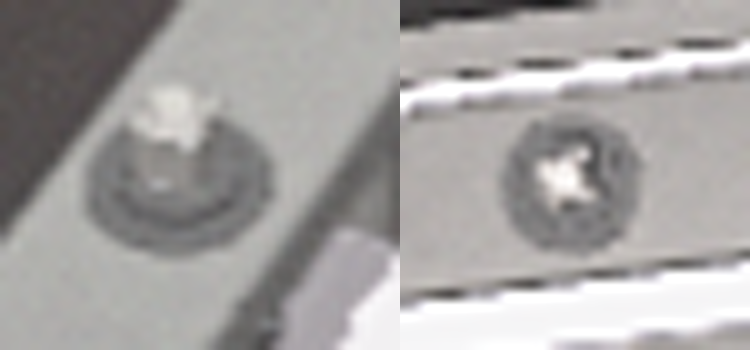

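>>> jog_arm([
  [1, -0.66, 0, 0, 1],
  [1, -0.66, 0, 0, 1],
  [1, -0.66, 0, 0, 1],
  [1, -0.66, 0, 0, 1],
  [1, -0.66, 0, 0, 1],
  [1, -0.66, 0, 0, 1],
  [1, -0.66, 0, 0, 1],
  [1, -0.66, 0, 0, 1],
  [1, -0.66, 0, 0, 1],
  [1, -0.66, 0, 0, 1],
  [1, -0.66, 0, 0, 1],
  [1, -0.66, 0, 0, 1],
])

```text
clock: 1.5
position: [0.4714, -0.2398, 0.2001]
tool_rot: [3.141, -0.0, 0.349]
force: [0.6, -0.2, 0.3]
grip_width: 0.0855
finger_force: 0.0
```

>>> jog_arm([
  [0, 0, 0.5, -0.87, 1],
  [0, 0, 0.5, -0.87, 1],
  [0, 0, 0.5, -0.87, 1],
  [0, 0, 0.5, -0.87, 1],
  [0, 0, 0.5, -0.87, 1],
  [0, 0, 0, 0, 1],
  [0, 0, 0, 0, 1],
])

```text
clock: 2.2
position: [0.4707, -0.2411, 0.1253]
tool_rot: [-3.141, 0.0, 0.694]
force: [0.2, -0.4, 0.2]
grip_width: 0.0854
finger_force: 0.0
```

```bash
cat >> h.py <<'E'
def go(x,y,z,yaw):
    s=bot.observe();p=s['position'];w=s['tool_rot'][2]
    d=np.array([x,y,z])-p;c,n=np.cos(w),np.sin(w)
    print('pos',p.round(4),s['tool_rot'].round(3),'F',s['force'].round(1),'clk',round(s['clock'],2),'qp',s['qpos'].round(2))
    print('units tool x,y,z,turn', np.round([(c*d[0]+n*d[1])/.03,(n*d[0]-c*d[1])/.03,-d[2]/.03,-((yaw-w+np.pi)%(2*np.pi)-np.pi)/.08],2))
E
python3 - <<'E'
from h import *
go(.4725,-.2410,.009,np.radians(40))
a=grab('top')
# square 4-fold orientation about the nose, rectified at z=.204
for f,n in((a,'top'),(grab('side'),'side')):
    c=proj(f,[.555,.074,.204]);g=cv2.cvtColor(f['pixels'],cv2.COLOR_RGB2GRAY).astype(float)
    u0,v0=np.round(c).astype(int);m=0;pts=[];w=[]
    for v in range(v0-7,v0+8):
        for u in range(u0-8,u0+9):
            if g[v,u]>185: pts.append(ray(f,u,v,.204)[:2]);w.append(g[v,u]-185)
    pts=np.array(pts);w=np.array(w);k=(pts*w[:,None]).sum(0)/w.sum();d=pts-k
    z=d[:,0]+1j*d[:,1];M=(w*z**4).sum();print(n,len(w),k,'corner dir mod 90',np.degrees(np.angle(M))/4%90,abs(M)/(w*abs(z)**4).sum())
E
```

```text
pos [ 0.4707 -0.2411  0.1253] [-3.141  0.     0.694] F [ 0.2 -0.4  0.2] clk 2.2 qp [ 0.53  0.48 -0.23  1.92  0.15  0.77 -0.65]
units tool x,y,z,turn [ 0.05  0.03  3.88 -0.05]
top 22 [0.55507988 0.07588032] corner dir mod 90 53.32211223828159 0.8566061757491205
side 35 [0.55597427 0.08032689] corner dir mod 90 50.56983727655501 0.3735326572547363
```

>>> jog_arm([
  [0.05, 0.03, 0.97, -0.05, 1],
  [0, 0, 0.97, 0, 1],
  [0, 0, 0.97, 0, 1],
  [0, 0, 0.97, 0, 1],
  [0, 0, 0, 0, 1],
  [0, 0, 0, 0, 0],
  [0, 0, 0, 0, 0],
  [0, 0, 0, 0, 0],
  [0, 0, 0, 0, 0],
  [0, 0, 0, 0, 0],
], newtons=80)

```text
clock: 3.3
position: [0.4727, -0.241, 0.0092]
tool_rot: [3.141, -0.0, 0.701]
force: [0.5, -0.4, -0.6]
grip_width: 0.0121
finger_force: 0.0
```

>>> jog_arm([
  [0, 0, 0, 0, 0],
  [0, 0, -0.3, 0, 0],
  [0, 0, -0.5, 0, 0],
  [0, 0, -1, 0, 0],
  [0, 0, -1, 0, 0],
  [0, 0, -1, 0, 0],
  [0, 0, -1, 0, 0],
  [0, 0, -1, 0, 0],
  [0, 0, -1, 0, 0],
  [0, 0, -0.7, 0, 0],
])

```text
clock: 4.3
position: [0.4726, -0.2408, 0.2363]
tool_rot: [3.14, -0.001, 0.701]
force: [-0.4, -0.4, 0.1]
grip_width: 0.0001
finger_force: 0.0
```

Run:
```python
from h import *
go(.555,.0755,.24,np.radians(98))
```

```text
pos [ 0.4726 -0.2408  0.2363] [ 3.14e+00 -1.00e-03  7.01e-01] F [-0.4 -0.4  0.1] clk 4.3 qp [ 0.56  0.34 -0.25  1.8   0.1   1.01 -0.61]
units tool x,y,z,turn [  8.9   -6.29  -0.12 -12.62]
```

The gripper closed on nothing. I'll look.

Run:
```python
from h import *
a=grab('top');b=grab('side')
p=a['pixels'];q=b['pixels']
c1=cv2.resize(p[190:290,290:400],None,fx=3.6,fy=4,interpolation=2);c2=cv2.resize(q[150:250,310:410],None,fx=4,fy=4,interpolation=2)
cv2.imwrite('pics/c2.png',np.hstack([c1,c2])[:,:,::-1])
print(proj(a,[.4726,-.2408,.236]),proj(b,[.4726,-.2408,.236]),proj(a,[.4727,-.241,.04]),proj(b,[.4727,-.241,.04]))
```

```text
[350.96244603 238.51994235] [366.35681605 144.56676956] [343.49702455 239.91698734] [358.72599889 199.64699017]
```

View pics/c2.png

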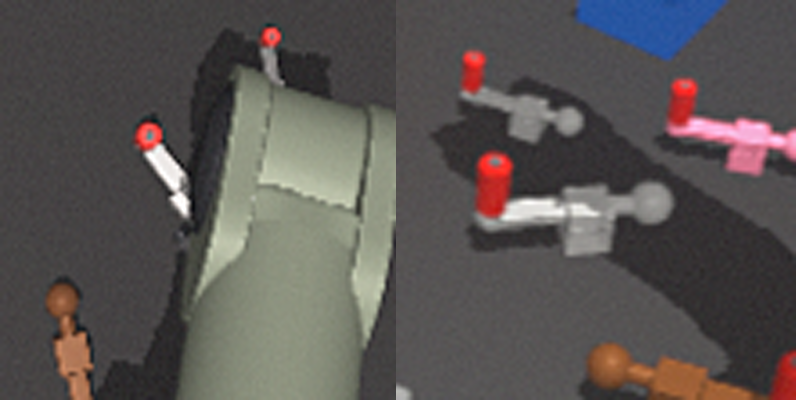

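Run:
```python
from h import *
b=grab('side','s1.png');print(bot.observe()['grip_width'])
print(proj(b,[.2134,-.5871,.1995]))
```

```text
0.0001463034352081977
[504.79824632 122.61586141]
```

View pics/s1.png

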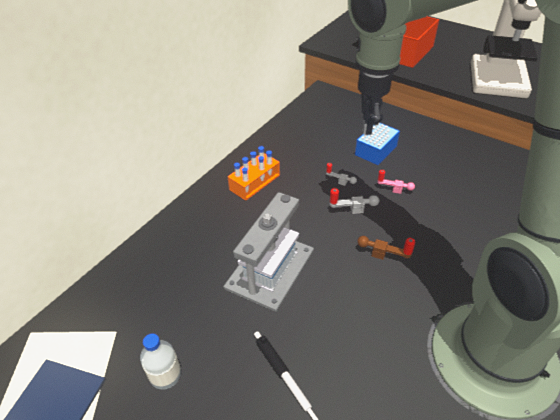

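Run:
```python
from h import *
b=grab('side');q=b['pixels']
c=cv2.resize(q[85:215,320:420],None,fx=4.5,fy=4.5,interpolation=2)
x,y=(proj(b,[.4726,-.2408,.236])-[320,85]+.5)*4.5
cv2.circle(c,(int(x),int(y)),4,(255,255,0),1)
cv2.imwrite('pics/c3.png',c[:,:,::-1])
g=q.astype(int).sum(2)
for v in range(118,152,2): print(v,g[v,356:384:2])
```

```text
118 [225 228 222 213 153 148 165 138 190 214 351 356 193 181]
120 [231 213 212 219 180 147 146 127 158 158 211 182 128 190]
122 [213 229 223 231 237 134 142 134 144 165 151 122 222 218]
124 [216 224 219 227 280 258 136 145 151 152 122 400 686 683]
126 [228 225 225 223 318 350 145 144 227 638 519 719 701 648]
128 [228 222 218 228 338 345 157 144 299 642 705 698 626 700]
130 [227 217 222 257 359 283 168 150 419 716 699 648 701 729]
132 [242 227 221 218 388 191 146 144 527 696 663 690 730 667]
134 [217 222 214 337 431 194 178 187 498 662 729 719 642 708]
136 [222 197 385 703 621 603 713 618 672 717 706 639 712 730]
138 [230 452 681 640 675 725 669 680 736 644 681 738 737 658]
140 [269 437 673 687 687 602 663 739 609 658 746 713 656 706]
142 [265 265 268 348 580 695 690 603 680 744 656 677 708 707]
144 [280 290 268 264 259 335 481 663 693 610 683 754 720 682]
146 [269 287 290 282 288 283 264 253 431 650 690 588 689 645]
148 [282 280 290 282 290 287 289 282 263 279 342 581 653 335]
150 [277 277 277 272 278 288 289 288 286 286 276 259 273 278]
```

View pics/c3.png

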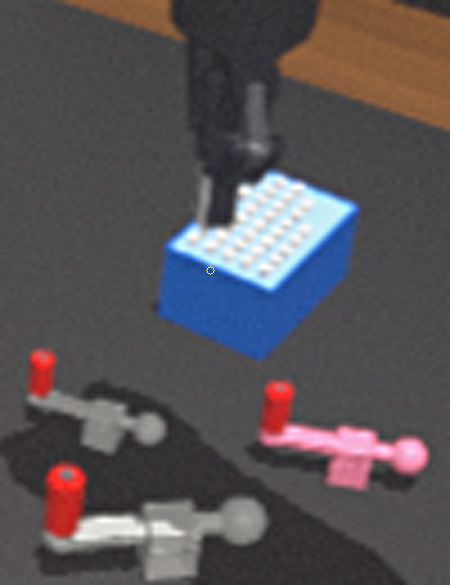

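The reported TCP puts the fingertips at (366,145) in the side view, but they appear at (369,135). That fits the fingers really being about 34 mm higher than reported, and it explains closing above the 40 mm hub. I'll go down again, lower, watching the force.

>>> jog_arm([
  [0, 0, 0, 0, 1],
  [0, 0, 0, 0, 1],
  [0, 0, 0, 0, 1],
  [0, 0, 0, 0, 1],
  [0, 0, 0, 0, 1],
  [0, 0, 1, 0, 1],
  [0, 0, 1, 0, 1],
  [0, 0, 1, 0, 1],
  [0, 0, 1, 0, 1],
  [0, 0, 1, 0, 1],
  [0, 0, 1, 0, 1],
  [0, 0, 1, 0, 1],
])

```text
clock: 5.7
position: [0.4725, -0.2407, 0.0224]
tool_rot: [3.141, -0.0, 0.701]
force: [0.5, -0.2, -0.8]
grip_width: 0.0852
finger_force: 0.0
```

>>> jog_arm([
  [0, 0, 0.2, 0, 1],
  [0, 0, 0.2, 0, 1],
  [0, 0, 0.2, 0, 1],
  [0, 0, 0.2, 0, 1],
  [0, 0, 0, 0, 1],
])

```text
clock: 6.2
position: [0.4725, -0.2408, -0.0004]
tool_rot: [3.141, -0.0, 0.701]
force: [-0.6, 0.2, -0.2]
grip_width: 0.0851
finger_force: 0.0
```

Run:
```python
from h import *
b=grab('side');q=b['pixels']
go(.4725,-.241,-.02,.701)
c=cv2.resize(q[120:250,310:410],None,fx=4.5,fy=4.5,interpolation=2)
cv2.imwrite('pics/c4.png',c[:,:,::-1])
```

```text
pos [ 4.726e-01 -2.409e-01 -1.000e-04] [ 3.141 -0.     0.701] F [-0.8 -0.2 -0.2] clk 6.25 qp [ 0.49  0.68 -0.18  1.98  0.23  0.5  -0.72]
units tool x,y,z,turn [-0.01  0.    0.66 -0.  ]
```

View pics/c4.png

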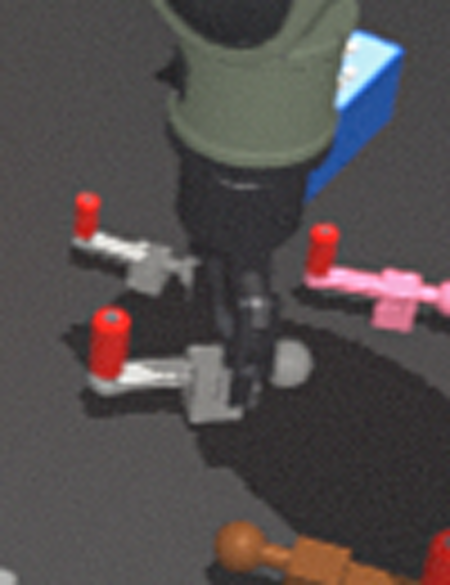

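>>> jog_arm([
  [0, 0, 0.2, 0, 1],
  [0, 0, 0.2, 0, 1],
  [0, 0, 0.2, 0, 1],
  [0, 0, 0, 0, 1],
])

```text
clock: 6.65
position: [0.472, -0.2405, -0.0193]
tool_rot: [-3.14, 0.001, 0.701]
force: [-0.2, 0.5, 0.2]
grip_width: 0.0854
finger_force: 0.0
```

>>> jog_arm([
  [0, 0, 0.25, 0, 1],
  [0, 0, 0, 0, 0],
  [0, 0, 0, 0, 0],
  [0, 0, 0, 0, 0],
  [0, 0, 0, 0, 0],
  [0, 0, 0, 0, 0],
  [0, 0, 0, 0, 0],
], newtons=80)

```text
clock: 7.35
position: [0.4725, -0.2407, -0.0256]
tool_rot: [3.141, -0.0, 0.701]
force: [-1.6, 1.2, 4.8]
grip_width: 0.0292
finger_force: 79.1
```

>>> jog_arm([
  [0, 0, -0.3, 0, 0],
  [0, 0, -0.5, 0, 0],
  [0, 0, -1, 0, 0],
  [0, 0, -1, 0, 0],
  [0, 0, -1, 0, 0],
  [0, 0, -1, 0, 0],
  [0, 0, -1, 0, 0],
  [0, 0, -1, 0, 0],
  [0, 0, -0.9, 0, 0],
  [0, 0, 0, 0, 0],
])

```text
clock: 8.35
position: [0.4736, -0.2413, 0.2086]
tool_rot: [3.137, -0.002, 0.701]
force: [-0.6, 0.4, -6.1]
grip_width: 0.0289
finger_force: 80.4
```

Run:
```python
from h import *
go(.555,.0755,.205,np.radians(98))
b=grab('side');q=b['pixels'];hsv=cv2.cvtColor(q,cv2.COLOR_RGB2HSV);H,S,V=[hsv[...,i].astype(int) for i in range(3)]
red=(((H<6)|(H>174))&(S>170)&(V>100)).astype(np.uint8)
n,l,s,c=cv2.connectedComponentsWithStats(red);print([(s[i],c[i].round(1)) for i in range(1,n) if s[i,4]>20])
print(proj(b,[.4725+.07*.766,-.2407+.07*.643,.2307+.084]),proj(b,[.4725+.07*.766,-.2407+.07*.643,.2307+.0615]))
```

```text
pos [ 0.4736 -0.2413  0.2086] [ 3.137e+00 -2.000e-03  7.010e-01] F [-0.6  0.4 -6.1] clk 8.35 qp [ 0.56  0.37 -0.26  1.83  0.11  0.95 -0.62]
units tool x,y,z,turn [  8.88  -6.32   0.12 -12.62]
[(array([432,  28,   5,  12,  21], dtype=int32), array([434. ,  33.4])), (array([416,  37,  14,  12,  61], dtype=int32), array([422.3,  43. ])), (array([415,  50,  10,  12,  45], dtype=int32), array([418.5,  55.4])), (array([335, 117,  10,  19, 136], dtype=int32), array([339.5, 126.4])), (array([327, 164,   5,   9,  36], dtype=int32), array([328.7, 167.6])), (array([378, 170,   7,  11,  51], dtype=int32), array([381. , 175.2])), (array([403, 238,  12,  17, 137], dtype=int32), array([408.6, 246.6]))]
[341.54582147 120.67435145] [340.87410266 128.34284494]
```

>>> jog_arm([
  [0.6, -0.42, 0, 0, 0],
  [0.9, -0.64, 0, 0, 0],
  [0.9, -0.64, 0, 0, 0],
  [0.9, -0.64, 0, 0, 0],
  [0.9, -0.64, 0, 0, 0],
  [0.9, -0.64, 0, 0, 0],
  [0.9, -0.64, 0, 0, 0],
  [0.9, -0.64, 0, 0, 0],
  [0.9, -0.64, 0, 0, 0],
  [0.7, -0.5, 0, 0, 0],
  [0.38, -0.28, 0, 0, 0],
])

```text
clock: 9.5
position: [0.5531, 0.0782, 0.2035]
tool_rot: [-3.14, 0.001, 0.703]
force: [-0.2, -0.6, -5.4]
grip_width: 0.0291
finger_force: 80.2
```

>>> jog_arm([
  [0, 0, 0, -1, 0],
  [0, 0, 0, -1, 0],
  [0, 0, 0, -1, 0],
  [0, 0, 0, -1, 0],
  [0, 0, 0, -1, 0],
  [0, 0, 0, -1, 0],
  [0, 0, 0, -1, 0],
  [0, 0, 0, -1, 0],
  [0, 0, 0, -1, 0],
  [0, 0, 0, -1, 0],
  [0, 0, 0, -1, 0],
  [0, 0, 0, -1, 0],
])

```text
clock: 10.7
position: [0.5531, 0.075, 0.2039]
tool_rot: [-3.14, 0.0, 1.663]
force: [-0.3, 0.3, -6.1]
grip_width: 0.0286
finger_force: 80.2
```

>>> jog_arm([
  [0, 0, 0, -0.62, 0],
  [0, 0, 0, 0, 0],
  [0, 0, 0, 0, 0],
])

```text
clock: 11.0
position: [0.5534, 0.0754, 0.2044]
tool_rot: [-3.14, 0.0, 1.708]
force: [0.5, -0.1, -5.8]
grip_width: 0.0296
finger_force: 80.2
```

Run:
```python
from h import *
go(.555,.0755,.183,np.radians(98))
a=grab('top');b=grab('side')
c1=cv2.resize(b['pixels'][150:250,220:320],None,fx=4,fy=4,interpolation=2);c2=cv2.resize(a['pixels'][165:265,200:300],None,fx=4,fy=4,interpolation=2)
cv2.imwrite('pics/c5.png',np.hstack([c1,c2])[:,:,::-1])
for f,n in((a,'top'),(b,'side')):
    hsv=cv2.cvtColor(f['pixels'],cv2.COLOR_RGB2HSV);H,S,V=[hsv[...,i].astype(int) for i in range(3)]
    red=(((H<6)|(H>174))&(S>170)&(V>100)).astype(np.uint8)
    N,l,s,c=cv2.connectedComponentsWithStats(red[100:320]);print(n,[(s[i,4],c[i].round(1)+[0,100]) for i in range(1,N) if s[i,4]>8])
```

```text
pos [0.5534 0.0754 0.2044] [-3.14   0.     1.708] F [ 0.5 -0.1 -5.8] clk 11.0 qp [ 0.18  0.46 -0.58  1.75  0.29  1.02 -0.37]
units tool x,y,z,turn [-0.    0.05  0.71 -0.03]
top [(np.int32(12), array([364.7, 198.5])), (np.int32(20), array([380.4, 243.2])), (np.int32(30), array([314.9, 299.8]))]
side [(np.int32(35), array([328.7, 167.7])), (np.int32(50), array([381.1, 175.2])), (np.int32(176), array([250.5, 207.6])), (np.int32(135), array([408.5, 246.7]))]
```

View pics/c5.png

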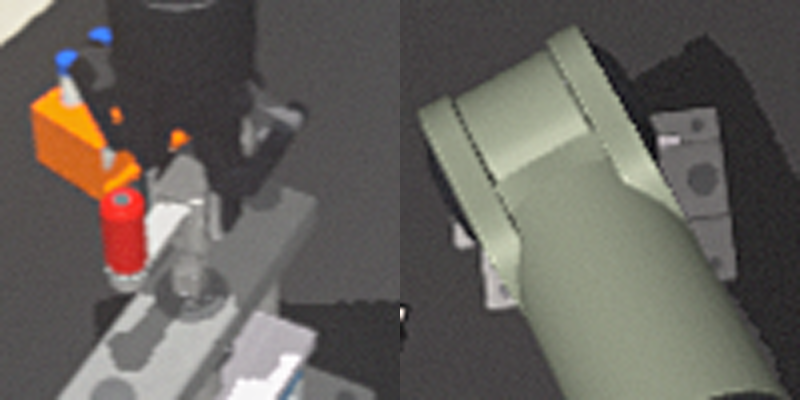

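The top view is hidden by the arm. The side view shows the crank hub held right above the square, with the handle at (250.5,207.6). I'll compare that with the prediction.

Run:
```python
from h import *
b=grab('side')
p=bot.observe()['position'];w=bot.observe()['tool_rot'][2]
for zo in (.0256,.03,.035):
  print(proj(b,p+[.07*np.cos(w),.07*np.sin(w),zo+.0615]))
for e in np.eye(3)*.005: print(proj(b,p+e+[0,0,.08])-proj(b,p+[0,0,.08]))
# shoulder ring & square nose centre predicted at S
print('nose',proj(b,[.555,.0755,.204]),'shoulder',proj(b,[.555,.0755,.182]))
a=grab('top'); print('sq from shoulder circ',ray(a,246.55,212.85,.182),'nose px',ray(a,246.1,212.3,.204))
```

```text
[251.59397599 207.55321053]
[251.45934613 206.04127672]
[251.30529366 204.31122117]
[-1.87467429 -0.86527662]
[-1.35011396  1.31849735]
[-0.08986243 -1.70155798]
nose [268.48066522 214.8341585 ] shoulder [268.83410951 221.42119294]
sq from shoulder circ [0.55539848 0.07594697 0.182     ] nose px [0.55544952 0.07572329 0.204     ]
```

>>> jog_arm([
  [0.03, 0.06, 0.4, 0, 0],
  [0, 0, 0.3, 0, 0],
  [0, 0, 0.1, 0, 0],
  [0, 0, 0.1, 0, 0],
  [0, 0, 0, 0, 0],
])

```text
clock: 11.7
position: [0.5553, 0.0771, 0.1777]
tool_rot: [-3.141, -0.0, 1.71]
force: [-0.4, 0.3, -6.2]
grip_width: 0.0291
finger_force: 80.2
```

>>> jog_arm([
  [0, 0, 0.07, 0, 0],
  [0, 0, 0.07, 0, 0],
  [0, 0, 0, 0, 0],
])

```text
clock: 12.0
position: [0.5557, 0.0771, 0.174]
tool_rot: [3.141, -0.0, 1.71]
force: [0.4, -0.4, -4.2]
grip_width: 0.0294
finger_force: 80.3
```

>>> jog_arm([
  [0, 0, 0.07, 0, 0],
  [0, 0, 0.07, 0, 0],
  [0, 0, 0, 0, 0],
])

```text
clock: 12.3
position: [0.5559, 0.0767, 0.1695]
tool_rot: [3.141, 0.0, 1.71]
force: [5.4, -3.4, -6.5]
grip_width: 0.029
finger_force: 80.0
```

>>> jog_arm([
  [-0.02, 0.03, 0, 0, 0],
  [0, 0, 0.07, 0, 0],
  [0, 0, 0.07, 0, 0],
  [0, 0, 0, 0, 0],
])

```text
clock: 12.7
position: [0.5561, 0.0765, 0.165]
tool_rot: [-3.141, -0.0, 1.71]
force: [0.9, -2.1, -6.3]
grip_width: 0.0289
finger_force: 80.0
```

>>> jog_arm([
  [-0.01, 0, 0.07, 0, 0],
  [0, 0, 0.07, 0, 0],
  [0, 0, 0.07, 0, 0],
  [0, 0, 0, 0, 0],
])

```text
clock: 13.1
position: [0.5563, 0.0764, 0.1588]
tool_rot: [-3.141, -0.0, 1.711]
force: [-0.2, -0.4, -5.8]
grip_width: 0.0287
finger_force: 80.1
```

>>> jog_arm([
  [0, 0, 0.05, 0, 0],
  [0, 0, 0.05, 0, 0],
  [0, 0, 0, 0, 0],
])

```text
clock: 13.4
position: [0.5564, 0.0764, 0.1565]
tool_rot: [3.142, 0.0, 1.71]
force: [-4.0, -0.2, 2.0]
grip_width: 0.0291
finger_force: 81.2
```

>>> jog_arm([
  [0, 0, 0, 0, 1],
  [0, 0, 0, 0, 1],
  [0, 0, 0, 0, 1],
  [0, 0, 0, 0, 1],
  [0, 0, -0.8, 0, 1],
  [0, 0, -0.8, 0, 1],
  [0, 0, -0.8, 0, 1],
  [0, 0, -0.8, 0, 1],
  [0.8, 0, 0, 0, 1],
  [0.8, 0, 0, 0, 1],
  [0.73, 0, 0, 0, 1],
  [0, 0, 0, 0, 1],
])

```text
clock: 14.6
position: [0.5461, 0.1487, 0.2525]
tool_rot: [3.141, -0.001, 1.714]
force: [-0.2, 0.0, -0.2]
grip_width: 0.0853
finger_force: 0.0
```

Run:
```python
from h import *
go(.5467,.1457,.200,1.71)
b=grab('side');hsv=cv2.cvtColor(b['pixels'],cv2.COLOR_RGB2HSV);H,S,V=[hsv[...,i].astype(int) for i in range(3)]
red=(((H<6)|(H>174))&(S>170)&(V>100)).astype(np.uint8)
N,l,s,c=cv2.connectedComponentsWithStats(red[150:320]);print([(s[i,4],c[i].round(1)+[0,150]) for i in range(1,N) if s[i,4]>8])
print('pred',proj(b,[.5467,.1457,.182+.0615]))
```

```text
pos [0.5461 0.1487 0.2525] [ 3.141e+00 -1.000e-03  1.714e+00] F [-0.2  0.  -0.2] clk 14.6 qp [ 0.08  0.43 -0.61  1.67  0.27  1.12 -0.47]
units tool x,y,z,turn [-0.1   0.01  1.75  0.05]
[(np.int32(35), array([328.7, 167.7])), (np.int32(50), array([381. , 175.4])), (np.int32(155), array([250.9, 223.5])), (np.int32(128), array([408.5, 247. ]))]
pred [251.84332216 223.24305347]
```

>>> jog_arm([
  [-0.1, 0, 0.6, 0, 1],
  [0, 0, 0.6, 0, 1],
  [0, 0, 0.55, 0, 1],
  [0, 0, 0, 0, 0],
  [0, 0, 0, 0, 0],
  [0, 0, 0, 0, 0],
  [0, 0, 0, 0, 0],
  [0, 0, 0, 0, 0],
  [0, 0, 0, 0, 0],
], newtons=80)

```text
clock: 15.55
position: [0.5474, 0.1428, 0.2003]
tool_rot: [3.141, -0.0, 1.71]
force: [-0.5, 0.7, 4.5]
grip_width: 0.0208
finger_force: 78.0
```

```bash
cat > arc.py <<'E'
import sys;from h import *
# rows for winding clockwise from command angle a0, total sweep deg, n rows; tool yaw 1.714
C=np.array([.5564,.0764]);r=.07;W=1.714
def rows(a0,step,n):
    ex=np.array([np.cos(W),np.sin(W)]);ey=np.array([np.sin(W),-np.cos(W)])
    P=[C+r*np.array([np.cos(t),np.sin(t)]) for t in np.radians(a0-step*np.arange(n+1))]
    return [[round(float((q-p)@ex/.03),2),round(float((q-p)@ey/.03),2),0,0,0] for p,q in zip(P,P[1:])]
def st():
    s=bot.observe();d=s['position'][:2]-C;a=np.arctan2(d[1],d[0]);f=s['force'][:2]
    print('ang',np.degrees(a).round(1),'r',np.linalg.norm(d).round(4),'z',s['position'][2].round(4),'resist',round(float(f@[-np.sin(a),np.cos(a)]),1),'radial',round(float(f@[np.cos(a),np.sin(a)]),1),s['force'].round(1),'q',s['qpos'].round(2),'gw',round(s['grip_width'],4),s['clock'])
if __name__=='__main__':
    st()
    if len(sys.argv)>1:
        a0,step,n=map(float,sys.argv[1:]); print(rows(a0,step,int(n)))
E
python3 arc.py 98 15 24
```

```text
ang 97.7 r 0.067 z 0.2003 resist 0.4 radial 0.8 [-0.5  0.7  4.5] q [ 0.07  0.48 -0.59  1.74  0.31  1.02 -0.5 ] gw 0.0208 15.55
[[-0.08, 0.6, 0, 0, 0], [-0.24, 0.56, 0, 0, 0], [-0.37, 0.48, 0, 0, 0], [-0.48, 0.37, 0, 0, 0], [-0.56, 0.23, 0, 0, 0], [-0.6, 0.08, 0, 0, 0], [-0.6, -0.08, 0, 0, 0], [-0.56, -0.24, 0, 0, 0], [-0.48, -0.37, 0, 0, 0], [-0.37, -0.48, 0, 0, 0], [-0.23, -0.56, 0, 0, 0], [-0.08, -0.6, 0, 0, 0], [0.08, -0.6, 0, 0, 0], [0.24, -0.56, 0, 0, 0], [0.37, -0.48, 0, 0, 0], [0.48, -0.37, 0, 0, 0], [0.56, -0.23, 0, 0, 0], [0.6, -0.08, 0, 0, 0], [0.6, 0.08, 0, 0, 0], [0.56, 0.24, 0, 0, 0], [0.48, 0.37, 0, 0, 0], [0.37, 0.48, 0, 0, 0], [0.23, 0.56, 0, 0, 0], [0.08, 0.6, 0, 0, 0]]
```

>>> jog_arm([
  [-0.08, 0.6, 0, 0, 0],
  [-0.24, 0.56, 0, 0, 0],
  [-0.37, 0.48, 0, 0, 0],
  [-0.48, 0.37, 0, 0, 0],
  [-0.56, 0.23, 0, 0, 0],
  [-0.6, 0.08, 0, 0, 0],
])

```text
clock: 16.15
position: [0.6263, 0.0848, 0.2002]
tool_rot: [3.141, -0.003, 1.712]
force: [-6.3, 7.8, 3.6]
grip_width: 0.021
finger_force: 78.8
```

```bash
python3 arc.py
```

```text
ang 6.8 r 0.0704 z 0.2002 resist 8.5 radial -5.3 [-6.3  7.8  3.6] q [ 0.14  0.58 -0.56  1.56  0.33  1.09 -0.36] gw 0.021 16.15
```

>>> jog_arm([
  [-0.6, -0.08, 0, 0, 0],
  [-0.56, -0.24, 0, 0, 0],
  [-0.48, -0.37, 0, 0, 0],
  [-0.37, -0.48, 0, 0, 0],
  [-0.23, -0.56, 0, 0, 0],
  [-0.08, -0.6, 0, 0, 0],
  [0.08, -0.6, 0, 0, 0],
  [0.24, -0.56, 0, 0, 0],
  [0.37, -0.48, 0, 0, 0],
  [0.48, -0.37, 0, 0, 0],
  [0.56, -0.23, 0, 0, 0],
  [0.6, -0.08, 0, 0, 0],
])

```text
clock: 17.35
position: [0.4872, 0.0624, 0.2002]
tool_rot: [-3.142, 0.003, 1.709]
force: [5.2, -8.4, 4.3]
grip_width: 0.021
finger_force: 79.3
```

```bash
python3 arc.py
```

```text
ang -168.6 r 0.0706 z 0.2002 resist 9.2 radial -3.4 [ 5.2 -8.4  4.3] q [ 0.24  0.36 -0.62  1.92  0.26  0.94 -0.37] gw 0.021 17.35
```

>>> jog_arm([
  [0.6, 0.08, 0, 0, 0],
  [0.56, 0.24, 0, 0, 0],
  [0.48, 0.37, 0, 0, 0],
  [0.37, 0.48, 0, 0, 0],
  [0.23, 0.56, 0, 0, 0],
  [0.08, 0.6, 0, 0, 0],
  [-0.08, 0.6, 0, 0, 0],
  [-0.24, 0.56, 0, 0, 0],
  [-0.37, 0.48, 0, 0, 0],
  [-0.48, 0.37, 0, 0, 0],
  [-0.56, 0.23, 0, 0, 0],
  [-0.6, 0.08, 0, 0, 0],
])

```text
clock: 18.55
position: [0.6263, 0.0848, 0.2002]
tool_rot: [3.141, -0.003, 1.712]
force: [-4.7, 8.3, 3.3]
grip_width: 0.0211
finger_force: 79.7
```

>>> jog_arm([
  [-0.6, -0.08, 0, 0, 0],
  [-0.56, -0.24, 0, 0, 0],
  [-0.48, -0.37, 0, 0, 0],
  [-0.37, -0.48, 0, 0, 0],
  [-0.23, -0.56, 0, 0, 0],
  [-0.08, -0.6, 0, 0, 0],
  [0.08, -0.6, 0, 0, 0],
  [0.24, -0.56, 0, 0, 0],
  [0.37, -0.48, 0, 0, 0],
  [0.48, -0.37, 0, 0, 0],
  [0.56, -0.23, 0, 0, 0],
  [0.6, -0.08, 0, 0, 0],
])

```text
clock: 19.75
position: [0.4872, 0.0624, 0.2002]
tool_rot: [-3.142, 0.003, 1.709]
force: [4.7, -8.4, 5.4]
grip_width: 0.0209
finger_force: 79.7
```

```bash
python3 arc.py
```

```text
ang -168.6 r 0.0706 z 0.2002 resist 9.2 radial -3.0 [ 4.7 -8.4  5.4] q [ 0.26  0.37 -0.64  1.92  0.27  0.94 -0.38] gw 0.0209 19.75
```

>>> jog_arm([
  [0.6, 0.08, 0, 0, 0],
  [0.56, 0.24, 0, 0, 0],
  [0.48, 0.37, 0, 0, 0],
  [0.37, 0.48, 0, 0, 0],
  [0.23, 0.56, 0, 0, 0],
  [0.08, 0.6, 0, 0, 0],
  [-0.08, 0.6, 0, 0, 0],
  [-0.24, 0.56, 0, 0, 0],
  [-0.37, 0.48, 0, 0, 0],
  [-0.48, 0.37, 0, 0, 0],
  [-0.56, 0.23, 0, 0, 0],
  [-0.6, 0.08, 0, 0, 0],
])

```text
clock: 20.95
position: [0.6263, 0.0848, 0.2002]
tool_rot: [3.141, -0.003, 1.712]
force: [-5.2, 8.0, 4.4]
grip_width: 0.021
finger_force: 80.1
```

```bash
python3 arc.py 8 7.5 48
```

```text
ang 6.9 r 0.0704 z 0.2002 resist 8.5 radial -4.2 [-5.2  8.   4.4] q [ 0.16  0.59 -0.59  1.56  0.35  1.1  -0.37] gw 0.021 20.95
[[-0.3, -0.02, 0, 0, 0], [-0.3, -0.06, 0, 0, 0], [-0.29, -0.1, 0, 0, 0], [-0.27, -0.14, 0, 0, 0], [-0.25, -0.17, 0, 0, 0], [-0.23, -0.2, 0, 0, 0], [-0.2, -0.23, 0, 0, 0], [-0.17, -0.25, 0, 0, 0], [-0.13, -0.27, 0, 0, 0], [-0.1, -0.29, 0, 0, 0], [-0.06, -0.3, 0, 0, 0], [-0.02, -0.3, 0, 0, 0], [0.02, -0.3, 0, 0, 0], [0.06, -0.3, 0, 0, 0], [0.1, -0.29, 0, 0, 0], [0.14, -0.27, 0, 0, 0], [0.17, -0.25, 0, 0, 0], [0.2, -0.23, 0, 0, 0], [0.23, -0.2, 0, 0, 0], [0.25, -0.17, 0, 0, 0], [0.27, -0.13, 0, 0, 0], [0.29, -0.1, 0, 0, 0], [0.3, -0.06, 0, 0, 0], [0.3, -0.02, 0, 0, 0], [0.3, 0.02, 0, 0, 0], [0.3, 0.06, 0, 0, 0], [0.29, 0.1, 0, 0, 0], [0.27, 0.14, 0, 0, 0], [0.25, 0.17, 0, 0, 0], [0.23, 0.2, 0, 0, 0], [0.2, 0.23, 0, 0, 0], [0.17, 0.25, 0, 0, 0], [0.13, 0.27, 0, 0, 0], [0.1, 0.29, 0, 0, 0], [0.06, 0.3, 0, 0, 0], [0.02, 0.3, 0, 0, 0], [-0.02, 0.3, 0, 0, 0], [-0.06, 0.3, 0, 0, 0], [-0.1, 0.29, 0, 0, 0], [-0.14, 0.27, 0, 0, 0], [-0.17, 0.25, 0, 0, 0], [-0.2, 0.23, 0, 0, 0], [-0.23, 0.2, 0, 0, 0], [-0.25, 0.17, 0, 0, 0], [-0.27, 0.13, 0, 0, 0], [-0.29, 0.1, 0, 0, 0], [-0.3, 0.06, 0, 0, 0], [-0.3, 0.02, 0, 0, 0]]
```

>>> jog_arm([
  [-0.3, -0.02, 0, 0, 0],
  [-0.3, -0.06, 0, 0, 0],
  [-0.29, -0.1, 0, 0, 0],
  [-0.27, -0.14, 0, 0, 0],
  [-0.25, -0.17, 0, 0, 0],
  [-0.23, -0.2, 0, 0, 0],
  [-0.2, -0.23, 0, 0, 0],
  [-0.17, -0.25, 0, 0, 0],
  [-0.13, -0.27, 0, 0, 0],
  [-0.1, -0.29, 0, 0, 0],
  [-0.06, -0.3, 0, 0, 0],
  [-0.02, -0.3, 0, 0, 0],
])

```text
clock: 22.15
position: [0.5679, 0.0039, 0.2006]
tool_rot: [3.137, 0.0, 1.71]
force: [9.4, -0.6, 2.8]
grip_width: 0.021
finger_force: 79.6
```

```bash
python3 arc.py
```

```text
ang -81.0 r 0.0734 z 0.2006 resist 9.2 radial 2.0 [ 9.4 -0.6  2.8] q [ 0.33  0.48 -0.61  1.73  0.32  1.02 -0.26] gw 0.021 22.15
```

>>> jog_arm([
  [0.02, -0.3, 0, 0, 0],
  [0.06, -0.3, 0, 0, 0],
  [0.1, -0.29, 0, 0, 0],
  [0.14, -0.27, 0, 0, 0],
  [0.17, -0.25, 0, 0, 0],
  [0.2, -0.23, 0, 0, 0],
  [0.23, -0.2, 0, 0, 0],
  [0.25, -0.17, 0, 0, 0],
  [0.27, -0.13, 0, 0, 0],
  [0.29, -0.1, 0, 0, 0],
  [0.3, -0.06, 0, 0, 0],
  [0.3, -0.02, 0, 0, 0],
])

```text
clock: 23.35
position: [0.4873, 0.0625, 0.2002]
tool_rot: [-3.141, 0.003, 1.709]
force: [-3.6, -9.8, 10.3]
grip_width: 0.021
finger_force: 80.5
```

```bash
python3 arc.py
```

```text
ang -168.6 r 0.0705 z 0.2002 resist 8.9 radial 5.5 [-3.6 -9.8 10.3] q [ 0.27  0.37 -0.66  1.92  0.28  0.95 -0.38] gw 0.021 23.35
```

>>> jog_arm([
  [0.3, 0.02, 0, 0, 0],
  [0.3, 0.06, 0, 0, 0],
  [0.29, 0.1, 0, 0, 0],
  [0.27, 0.14, 0, 0, 0],
  [0.25, 0.17, 0, 0, 0],
  [0.23, 0.2, 0, 0, 0],
])

```text
clock: 23.95
position: [0.5003, 0.1153, 0.1999]
tool_rot: [-3.14, 0.001, 1.71]
force: [-8.2, -4.3, 10.3]
grip_width: 0.021
finger_force: 80.5
```

```bash
python3 arc.py
```

```text
ang 145.3 r 0.0682 z 0.1999 resist 8.2 radial 4.3 [-8.2 -4.3 10.3] q [ 0.17  0.41 -0.66  1.86  0.3   0.97 -0.49] gw 0.021 23.95
```

>>> jog_arm([
  [0.2, 0.23, 0, 0, 0],
  [0.17, 0.25, 0, 0, 0],
  [0.13, 0.27, 0, 0, 0],
  [0.1, 0.29, 0, 0, 0],
  [0.06, 0.3, 0, 0, 0],
  [0.02, 0.3, 0, 0, 0],
])

```text
clock: 24.55
position: [0.5454, 0.1429, 0.1996]
tool_rot: [-3.138, 0.001, 1.711]
force: [-16.2, -1.1, 11.1]
grip_width: 0.0208
finger_force: 80.7
```

```bash
python3 arc.py
```

```text
ang 99.4 r 0.0674 z 0.1996 resist 16.2 radial 1.6 [-16.2  -1.1  11.1] q [ 0.1   0.49 -0.64  1.74  0.34  1.03 -0.52] gw 0.0208 24.55
```

>>> jog_arm([
  [0, 0, 0, 0, 0],
  [0, 0, 0, 0, 0],
])

```text
clock: 24.75
position: [0.546, 0.1429, 0.1997]
tool_rot: [-3.139, 0.0, 1.711]
force: [-9.6, -0.3, 9.0]
grip_width: 0.0213
finger_force: 80.5
```

```bash
python3 arc.py 98 3 6
```

```text
ang 98.9 r 0.0673 z 0.1997 resist 9.6 radial 1.2 [-9.6 -0.3  9. ] q [ 0.1   0.49 -0.64  1.74  0.34  1.03 -0.52] gw 0.0213 24.75
[[-0.0, 0.12, 0, 0, 0], [-0.01, 0.12, 0, 0, 0], [-0.02, 0.12, 0, 0, 0], [-0.02, 0.12, 0, 0, 0], [-0.03, 0.12, 0, 0, 0], [-0.04, 0.12, 0, 0, 0]]
```

>>> jog_arm([
  [0, 0.06, 0, 0, 0],
  [-0.01, 0.12, 0, 0, 0],
  [-0.01, 0.12, 0, 0, 0],
  [-0.02, 0.12, 0, 0, 0],
])

```text
clock: 25.15
position: [0.5575, 0.1437, 0.1996]
tool_rot: [-3.137, -0.0, 1.712]
force: [-17.0, 2.3, 10.7]
grip_width: 0.021
finger_force: 80.9
```

```bash
python3 arc.py
```

```text
ang 89.0 r 0.0673 z 0.1996 resist 17.0 radial 2.0 [-17.    2.3  10.7] q [ 0.1   0.51 -0.64  1.71  0.34  1.04 -0.52] gw 0.021 25.15
```

```bash
python3 arc.py 87.5 -5 12; python3 arc.py 147.5 5 14|tail -1
```

```text
ang 89.0 r 0.0673 z 0.1996 resist 17.0 radial 2.0 [-17.    2.3  10.7] q [ 0.1   0.51 -0.64  1.71  0.34  1.04 -0.52] gw 0.021 25.15
[[0.03, -0.2, 0, 0, 0], [0.01, -0.2, 0, 0, 0], [-0.01, -0.2, 0, 0, 0], [-0.02, -0.2, 0, 0, 0], [-0.04, -0.2, 0, 0, 0], [-0.06, -0.19, 0, 0, 0], [-0.08, -0.19, 0, 0, 0], [-0.09, -0.18, 0, 0, 0], [-0.11, -0.17, 0, 0, 0], [-0.12, -0.16, 0, 0, 0], [-0.14, -0.15, 0, 0, 0], [-0.15, -0.14, 0, 0, 0]]
[[0.15, 0.14, 0, 0, 0], [0.14, 0.15, 0, 0, 0], [0.12, 0.16, 0, 0, 0], [0.11, 0.17, 0, 0, 0], [0.09, 0.18, 0, 0, 0], [0.08, 0.19, 0, 0, 0], [0.06, 0.19, 0, 0, 0], [0.04, 0.2, 0, 0, 0], [0.02, 0.2, 0, 0, 0], [0.01, 0.2, 0, 0, 0], [-0.01, 0.2, 0, 0, 0], [-0.03, 0.2, 0, 0, 0], [-0.05, 0.2, 0, 0, 0], [-0.06, 0.19, 0, 0, 0]]
```

>>> jog_arm([
  [0.03, -0.2, 0, 0, 0],
  [0.01, -0.2, 0, 0, 0],
  [-0.01, -0.2, 0, 0, 0],
  [-0.02, -0.2, 0, 0, 0],
])

```text
clock: 25.55
position: [0.5361, 0.1403, 0.2001]
tool_rot: [3.141, -0.0, 1.711]
force: [0.9, 0.2, 4.7]
grip_width: 0.0208
finger_force: 80.0
```

>>> jog_arm([
  [-0.04, -0.2, 0, 0, 0],
  [-0.06, -0.19, 0, 0, 0],
  [-0.08, -0.19, 0, 0, 0],
  [-0.09, -0.18, 0, 0, 0],
])

```text
clock: 25.95
position: [0.5147, 0.1294, 0.2002]
tool_rot: [3.14, -0.001, 1.711]
force: [1.0, 3.9, 6.8]
grip_width: 0.0213
finger_force: 80.1
```

>>> jog_arm([
  [-0.11, -0.17, 0, 0, 0],
  [-0.12, -0.16, 0, 0, 0],
  [-0.14, -0.15, 0, 0, 0],
  [-0.15, -0.14, 0, 0, 0],
])

```text
clock: 26.35
position: [0.4985, 0.112, 0.2004]
tool_rot: [3.14, -0.002, 1.711]
force: [1.3, 7.9, 8.0]
grip_width: 0.0211
finger_force: 80.2
```

>>> jog_arm([
  [0.15, 0.14, 0, 0, 0],
  [0.14, 0.15, 0, 0, 0],
  [0.12, 0.16, 0, 0, 0],
  [0.11, 0.17, 0, 0, 0],
])

```text
clock: 26.75
position: [0.5135, 0.1289, 0.1998]
tool_rot: [-3.14, 0.001, 1.711]
force: [-12.0, -2.6, 10.7]
grip_width: 0.0214
finger_force: 80.7
```

>>> jog_arm([
  [0.09, 0.18, 0, 0, 0],
  [0.08, 0.19, 0, 0, 0],
])

```text
clock: 26.95
position: [0.5231, 0.1353, 0.1996]
tool_rot: [-3.138, 0.001, 1.711]
force: [-13.8, -1.6, 12.0]
grip_width: 0.021
finger_force: 80.8
```

>>> jog_arm([
  [0.06, 0.19, 0, 0, 0],
  [0.04, 0.2, 0, 0, 0],
])

```text
clock: 27.15
position: [0.534, 0.14, 0.1996]
tool_rot: [-3.138, 0.001, 1.711]
force: [-14.4, -0.5, 12.5]
grip_width: 0.0207
finger_force: 80.9
```

>>> jog_arm([
  [0.02, 0.2, 0, 0, 0],
  [0.01, 0.2, 0, 0, 0],
])

```text
clock: 27.35
position: [0.5456, 0.1429, 0.1995]
tool_rot: [-3.137, 0.0, 1.711]
force: [-15.7, 0.4, 12.3]
grip_width: 0.0211
finger_force: 80.9
```

>>> jog_arm([
  [-0.01, 0.2, 0, 0, 0],
  [-0.03, 0.2, 0, 0, 0],
])

```text
clock: 27.55
position: [0.5574, 0.1438, 0.1995]
tool_rot: [-3.137, -0.0, 1.712]
force: [-16.9, 2.7, 12.5]
grip_width: 0.021
finger_force: 81.0
```

>>> jog_arm([
  [0.03, -0.2, 0, 0, 0],
  [0.01, -0.2, 0, 0, 0],
  [-0.01, -0.2, 0, 0, 0],
  [-0.02, -0.2, 0, 0, 0],
  [-0.04, -0.2, 0, 0, 0],
  [-0.06, -0.19, 0, 0, 0],
  [-0.08, -0.19, 0, 0, 0],
  [-0.09, -0.18, 0, 0, 0],
  [-0.11, -0.17, 0, 0, 0],
])

```text
clock: 28.45
position: [0.5101, 0.1256, 0.2003]
tool_rot: [3.14, -0.001, 1.711]
force: [1.2, 4.3, 7.2]
grip_width: 0.0212
finger_force: 80.1
```

>>> jog_arm([
  [0.11, 0.17, 0, 0, 0],
  [0.09, 0.18, 0, 0, 0],
  [0.08, 0.19, 0, 0, 0],
])

```text
clock: 28.75
position: [0.5246, 0.1357, 0.2]
tool_rot: [-3.141, -0.0, 1.711]
force: [-4.8, 1.2, 8.5]
grip_width: 0.0212
finger_force: 80.2
```

>>> jog_arm([
  [0.06, 0.19, 0, 0, 0],
  [0.04, 0.2, 0, 0, 0],
])

```text
clock: 28.95
position: [0.5341, 0.1401, 0.1995]
tool_rot: [-3.138, 0.001, 1.711]
force: [-14.3, 0.1, 12.1]
grip_width: 0.0214
finger_force: 80.9
```

>>> jog_arm([
  [0.01, 0.1, 0, 0, 0],
  [0.01, 0.1, 0, 0, 0],
])

```text
clock: 29.15
position: [0.5397, 0.1418, 0.1995]
tool_rot: [-3.137, 0.0, 1.711]
force: [-14.5, 1.2, 13.0]
grip_width: 0.0209
finger_force: 81.0
```

>>> jog_arm([
  [0, 0.1, 0, 0, 0],
  [0, 0.1, 0, 0, 0],
])

```text
clock: 29.35
position: [0.5455, 0.1428, 0.1996]
tool_rot: [-3.137, -0.0, 1.711]
force: [-16.8, 2.7, 12.8]
grip_width: 0.0207
finger_force: 81.0
```

>>> jog_arm([
  [0, 0, 0, 0, 0],
  [0, -0.02, 0, 0, 0],
  [0, -0.01, 0, 0, 0],
  [0, 0, 0, 0, 0],
  [0, 0, 0, 0, 0.5],
  [0, 0, 0, 0, 1],
  [0, 0, 0, 0, 1],
  [0, 0, 0, 0, 1],
])

```text
clock: 30.15
position: [0.5469, 0.142, 0.1996]
tool_rot: [-3.142, 0.0, 1.71]
force: [-0.3, 0.2, 1.0]
grip_width: 0.0781
finger_force: 0.0
```

>>> jog_arm([
  [0, 0, 0, 0, 1],
  [0, 0, -0.3, 0, 1],
  [0, 0, -0.8, 0, 1],
  [0, 0, -0.8, 0, 1],
  [0, 0, -0.8, 0, 1],
  [0, 0, -0.8, 0, 1],
  [0, 0, -0.8, 0, 1],
  [0, 0, 0, 0, 1],
  [0, 0, 0, 0, 1],
  [0, 0, 0, 0, 1],
])

```text
clock: 31.15
position: [0.5466, 0.142, 0.3282]
tool_rot: [-3.141, 0.0, 1.71]
force: [-0.7, -0.8, -0.6]
grip_width: 0.0855
finger_force: 0.0
```

Run:
```python
from h import *
s=bot.observe();print(s['position'],s['force'])
a=grab('top');b=grab('side')
for f,n in((b,'side'),):
    hsv=cv2.cvtColor(f['pixels'],cv2.COLOR_RGB2HSV);H,S,V=[hsv[...,i].astype(int) for i in range(3)]
    red=(((H<6)|(H>174))&(S>170)&(V>100)).astype(np.uint8)
    N,l,st,c=cv2.connectedComponentsWithStats(red[100:320]);print(n,[(st[i,4],c[i].round(1)+[0,100]) for i in range(1,N) if st[i,4]>8])
C=np.array([.5564,.0764])
for d in (85,92,98,104,110,120): t=np.radians(d);print(d,proj(b,[C[0]+.07*np.cos(t),C[1]+.07*np.sin(t),.2435]).round(1))
c1=cv2.resize(b['pixels'][150:300,200:320],None,fx=4,fy=4,interpolation=2);cv2.imwrite('pics/c6.png',c1[:,:,::-1])
```

```text
[0.54661935 0.14204347 0.32815513] [-0.74204667 -0.79605291 -0.6220861 ]
side [(np.int32(35), array([328.7, 167.7])), (np.int32(50), array([381.1, 175.2])), (np.int32(163), array([252.7, 223.8])), (np.int32(133), array([408.6, 246.7]))]
85 [245.8 220.4]
92 [248.9 222.1]
98 [251.9 223.3]
104 [254.9 224.2]
110 [258.2 224.9]
120 [263.8 225.6]
```

View pics/c6.png

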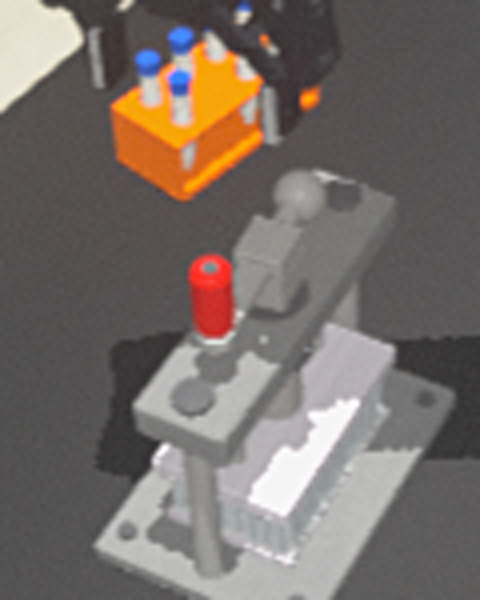

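The crank sits upright on the shoulder, with the red handle at side pixel (252.7,223.8). The gripper is clear above it.

Run:
```python
from h import *
for k in range(3):
    f=grab('side');hsv=cv2.cvtColor(f['pixels'],cv2.COLOR_RGB2HSV);H,S,V=[hsv[...,i].astype(int) for i in range(3)]
    r=((H<6)|(H>174))&(S>170)&(V>100);v,u=np.nonzero(r[200:250,230:290]);print(u.mean()+230,v.mean()+200)
print(bot.job_done())
```

```text
252.71779141104295 223.83435582822085
252.6890243902439 223.84146341463415
252.71779141104295 223.83435582822085
the job is handed in; nothing more can be done
None
```

I wound the press tight and handed the job in at about 31 s. The crank is seated on the square and still, with the gripper clear. The last handle force was about 7 N above the drag (roughly 600 N on the plate), but judging by turn angle it could be as low as about 270 N. No verdict came back.

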